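# Rock the ball feeder's seesaw gate over and feed two bearing balls down the other chute

## Robot

A 7-joint arm with a two-finger parallel gripper is mounted at the origin on the work surface. World frame = base frame: x ahead of the robot, y to its left, z up, the work surface at z = 0. Lengths are in m, angles in rad, forces in N, time in s.
With the tool pointing down it reaches from about 0.375 to 0.925 m from the base axis. Payload 3.1 kg.
Tool frame: the origin (TCP) lies at the very end of the fingers, on their centre line; the grasp point (between the pads) lies 19 mm behind it; x points along the fingers, y is the direction in which the jaws open and shut, and the axes are right-handed (so a half turn about x gives the same grasp; the last joint's range is limited). The gripper opens to 85 mm and grips with 20 to 120 N. Pads are 22 mm wide; open, the fingers measure 114 mm over their backs; the gripper's body (76 mm by 85 mm) begins 54 mm behind the grasp point. The pads swing forward as they close: fully open they stand 13 mm farther back than shut.
Start: joints at [-1.323, 0.383, 0.044, 1.598, -0.018, 1.161, -0.05], TCP at [0.22, 0.612, 0.231] pointing down, gripper open.
Joint ranges: [-2.61, 2.61], [-0.41, 2.15], [-1.48, 1.57], [0, 2.5], [-1.57, 4.71], [0.05, 1.97], [-2.85, 2.85]. Speed limits (rad/s): [2.79, 2.79, 3.14, 3.14, 3.14, 3.14, 3.14].

## Interface

Orientations are given as a rotation vector (axis times angle).
In Python, from station import manip, optics gives the robot as it stands.
- The arm moves only by the tool jog_arm, never from a script. Its argument "series" is a list of rows, each a list of 3 entries, a list of its own where there are three numbers: the shift along the tool's x, y, z in mm, then the turn, a rotation vector about the tool's x, y, z in rad, then the opening, from 0 (shut) to 1 (fully open). In form: [[[dx, dy, dz], [rx, ry, rz], fingers], ...]. A call has exactly 8 rows; each row is the pose to reach, as a shift and turn from the pose commanded when the call began, along the tool's axes at that moment; what a row does not reach only later rows make up. A row lasts 1/10 s, in which the tool goes at most 50 mm and 8.59 degrees, less where a joint would pass 70% of its speed; a pose out of reach is approached as far as the arm can. A call with a gripper value outside its range is refused whole. The fingers move at their own pace and stop on an object; "squeeze" is the grip in N (left out, the last holds). Time passes only in rows, so rows that repeat a pose let the fingers close, or fill a call up. It gives the time, the measured TCP pose, the force and the opening at its end, in the units of the state.
- manip.sense(): the state, without advancing time (a new reading comes with each control period).
- optics.grab_frame(name): name is "scene" or "top" or "wrist"; returns a dict with "image" (384x512x3 uint8, blue, green, red), "K" (3x3 intrinsics, pixels), "distortion" ([k1, k2, p1, p2, k3] as OpenCV has them; the pictures are not rectified), "origin" and "rotation" of the camera in the world. Camera axes: x right, y down, z forward; pixel columns grow to the right and rows downward; lengths in m; the calibration is good to about 2 mm. A picture is of the moment at which its call begins. There is no depth.
- manip.hand_in(): hands the job in, once; it reports no verdict.
Trained networks look in the newest picture that a camera, given by its name, has taken for a name from the list of things; names that differ only in an ending like _2 or _b are one class to them, and where a whole thing is asked for, a point or a joint stands for the part that bears it (a point fixed in the world has none). Each returns a list of dicts, best first, with "confidence" (0 to 1); they miss things now and then, are a little off and sometimes report something else, mostly with a low value. They report only what shows in the picture. A call takes as long as a camera call. They do not tell look-alikes from the thing itself.
- optics.spot_in(camera, query): "location" ([column, row] in pixels, amid what is visible of it).
- optics.landmark_of(camera, query): "location" ([column, row] in pixels: a listed point, or the origin of a listed thing).
The state is a dict: "time_s": time; "joint_pos": joint angles; "qvel": joint speeds; "joint_efforts": joint torques, N m; "tcp_pos": TCP position; "ee_rot": TCP orientation; "ft_force": force on the tool from outside, world axes, zero at the start; "ft_torque": the same for the moment, N m; "opening": opening from 0.0 (shut) to 1.0 (fully open).
Only numpy, scipy, OpenCV 4.12 (cv2) and the standard library are available. Lean on these libraries where they do the work, as an engineer would, in place of code of your own. Each camera call takes 0.05 s, during which the arm holds its last target.

## Task

The bearing-ball feeder's seesaw gate is tipped towards its right-hand chute (right and left as the robot faces it); press down the raised end of its rocker bar with a fingertip so that the gate rocks over and rests tipped to the left. Then push the two steel balls along their channel with a fingertip, off its end and onto the gate, so that both roll down the left chute and lie there. Pick nothing up, let no ball go down the right chute, and leave the other parts on the bench where they are.

Things in the scene. Friction and masses are not known exactly. Their poses are not given: they have to be found in the camera images.
- feeder: Grey steel bearing-ball feeder bolted to the bench, 470 mm long in y. Origin on the bench under the middle of its seesaw gate; x is the feed direction (roughly away from the robot), y points to the left chute. The gate lies in a trough from x=-20 to 20 mm between a near wall (x=-26 to -20, top 140 mm high, 41 mm gap for the channel) and a far wall (x=20 to 26, top 160 mm high).
- channel_end (a point): Middle of the floor at the gate end of the feed channel, at feeder x=-20 mm, 136 mm above the bench; axes as the feeder's. The channel runs from here 100 mm back towards the robot (-x), falling 5 mm on the way, 23 mm wide between two guide rails 4 mm high and 8 mm wide (tops at most 140 mm above the bench) that the balls overhang, open above; a stop 7 mm high closes its last 10 mm.
- tray_left (a point): Floor centre of the open tray at the foot of the left chute (feeder y=185, 50 mm above the bench). The chute slopes down from the gate's end (y=87 mm) to the tray (y=150 to 220 mm), whose end wall is 120 mm high; past y=130 mm the side walls are 105 mm high.
- tray_right (a point): The same on the right (feeder y=-185 mm): the chute not to be used.
- gate (a joint): Gate tilt, rad, about a shaft along feeder x at y=0, 125 mm high: -0.28 fully tipped right (left end up), +0.28 fully left. Top heavy: past level it falls over and stays at the stop; under 2 N on a pad moves it. Plate 39 x 170 mm, top 6 mm above the shaft, leaning 0.1 rad down to the far wall, rigid with a dark cast iron rocker bar, 200 mm long, outside the far wall (x=51 to 73 mm): a block in its middle (top at 180 mm), a pad at each end.
- pad_left (a point): Centre of the top face of the round press pad (40 mm diameter, 22 mm thick, dark cast iron) at the rocker bar's left end; 62 mm in x and 100 mm in y from the gate's shaft centre, top 30 mm above the shaft. Moves with the gate: height about 181 mm raised, 126 mm down.
- pad_right (a point): Centre of the top face of the like pad at the rocker bar's right end (y=-100 mm); height about 126 mm when down.
- ball_front: Plain steel bearing ball 34 mm in diameter, about 160 g, in the channel on the gate side, touching the other ball. Origin at its centre, about 151 mm above the bench, 43 mm behind channel_end.
- ball_rear: The second, like ball, behind the first on the robot's side, resting against the 7 mm high stop at the channel's back; origin at its centre, about 149 mm above the bench, 77 mm behind channel_end. Pushed on its near side, at or below centre height, it drives the front ball ahead; let go early, both roll back. Once its centre is past channel_end it drops 5 mm onto the gate and rolls to the low side.
- housing: Bystander: teal painted roller end housing, round flange 108 mm with a hub 68 to 76 mm, 50 mm high; origin at the centre of its underside.
- spacer: Bystander: cream nylon spacer ring, 68 mm outside, 44 mm inside, 16 mm high; origin at the centre of its underside.
- puller_jaw: Bystander: steel bearing puller jaw lying flat, about 105 x 40 x 18 mm; origin under its middle, x along it.
- grease_cap: Bystander: orange domed grease cap, 52 mm diameter, 26 mm high; origin at the centre of its underside.
There are look-alikes about, which are no part of the job. Leave any blue or purple look-alike of the ball_front alone.

How it is judged:
On the way, in this order (a step that is already met when the one before it is completed fails the run):
1. the gate is tipped to the left while both balls are still in the channel (value of joint gate above 0.22 rad and x of each of ball_front, ball_rear in the frame of feeder below -0.035 m), for 0.2 s.
2. both balls are down the left chute (y of ball_front in the frame of feeder between 0.1 and 0.22 m and x of ball_front in the frame of feeder between -0.03 and 0.03 m and height (world z) of each of ball_front, ball_rear below 0.12 m and y of ball_rear in the frame of feeder between 0.1 and 0.22 m and x of ball_rear in the frame of feeder between -0.03 and 0.03 m), for 0.2 s.
At the end, for the whole second after the job is handed in: The gate rests tipped to the left (joint above 0.22 rad) and both balls lie still (under 0.03 m/s) in the left chute or its tray: their centres 100 to 220 mm left of the feeder's middle, between its walls and below 120 mm (all of step 2 and value of joint gate above 0.22 rad and linear speed of each of ball_front, ball_rear below 0.03 m/s); the robot touches nothing.
It fails at once if a ball is lifted (centre about 30 mm above its place in the channel) (height (world z) of any of ball_front, ball_rear above 0.18 m).
It fails at once if a ball goes down the right chute (y of any of ball_front, ball_rear in the frame of feeder below -0.09 m).
It fails at once if another part on the bench is moved by more than 30 mm (distance of any of housing, spacer, puller_jaw, grease_cap from where it was at the start of the episode above 0.03 m).
It also fails if it takes over 43 s, if anything falls off the work surface, if the arm or the gripper's body presses on something with over 40 N, if the wrist force passes 120 N, or if a joint passes its speed limit or range.

## Working session

There is one attempt and no reset: what is moved stays moved. The work goes in short steps, Python scripts to look and compute and a tool call to move; the robot and the scene stay as the last step left them, time stands still between calls to the robot, and variables do not carry over. Pictures are saved under pics/ and viewed, and the job is handed in when it is done.

Besides the shell and the picture viewer there is one more tool, called after ">>>" by a JSON object that holds its "method" and its "body", one argument or row to a line. jog_arm: Moves the arm, as the interface text tells. Its arguments: {"type":"object","properties":{"series":{"type":"array","items":{"type":"array"}},"squeeze":{"type":"number"}},"required":["series"]}

```bash
mkdir -p pics; ls
cat > h.py <<'E'
import numpy as np,cv2
from station import manip,optics
from scipy.spatial.transform import Rotation as R
def ray(f,px):
    u=cv2.undistortPoints(np.array([[px]],float),np.array(f["K"]),np.array(f["distortion"]))[0,0]
    d=np.array(f["rotation"])@np.array([u[0],u[1],1.]); return np.array(f["origin"]),d
def atz(f,px,z):
    o,d=ray(f,px); return o+d*(z-o[2])/d[2]
def proj(f,P):
    Rm=np.array(f["rotation"]);t=-Rm.T@np.array(f["origin"])
    return cv2.projectPoints(np.array(P,float).reshape(-1,3),cv2.Rodrigues(Rm.T)[0],t,np.array(f["K"]),np.array(f["distortion"]))[0].reshape(-1,2)
E
python3 - <<'E'
from h import *
print(manip.sense())
fs={}
for c in ["scene","top","wrist"]:
    f=optics.grab_frame(c);fs[c]=f;cv2.imwrite(f"pics/{c}0.png",f["image"])
    print(c,f["origin"])
hs=dict(feeder=0,channel_end=.136,tray_left=.05,tray_right=.05,pad_left=.181,pad_right=.126,ball_front=.151,ball_rear=.149,housing=0,spacer=0,puller_jaw=0,grease_cap=0)
for c in ["scene","top"]:
  for n,z in hs.items():
    for r in optics.landmark_of(c,n)[:3]:
        print(c,n,np.round(r["location"],1),round(r["confidence"],2),np.round(atz(fs[c],r["location"],z),4))
E
```

```text
pics
{'time_s': 0.0, 'joint_pos': array([-1.32280904,  0.383846  ,  0.04381826,  1.59959178, -0.01790116,
        1.16118636, -0.04987765]), 'qvel': array([-4.03969138e-05, -9.96623559e-04, -1.93352781e-03, -1.56249715e-03,
       -2.03495178e-04,  3.09967507e-04,  4.44863764e-04]), 'joint_efforts': array([ 2.17484180e-04, -4.33444834e+01,  1.02485441e+00, -2.49515945e+01,
        1.05978618e-02,  1.13510815e-02,  6.59133974e-06]), 'tcp_pos': array([0.21998442, 0.61063515, 0.22987155]), 'ee_rot': array([ 0.26919083,  1.55404342, -0.27332304]), 'ft_force': array([-0.35505449, -0.42743419,  0.33682058]), 'ft_torque': array([ 0.00636408, -0.00478705,  0.03005123]), 'opening': 1.0031402311029216}
scene [ 1.03939308 -0.02010631  1.00157551]
top [0.2999248  0.04560331 1.11581943]
wrist [0.14326396 0.63905888 0.37185766]Traceback (most recent call last):
  File "<stdin>", line 11, in <module>
  File "h.py", line 8, in atz
    o,d=ray(f,px); return o+d*(z-o[2])/d[2]
                                       ~^^^
IndexError: invalid index to scalar variable.
```

```bash
sed -i 's/np.array(f\["rotation"\])/rot(f)/g' h.py
cat >> h.py <<'E'
def rot(f):
    r=np.array(f["rotation"],float)
    return R.from_rotvec(r).as_matrix() if r.shape==(3,) else r
E
cat > lm.py <<'E'
from h import *
import sys
fs={}
for c in ["scene","top"]:
    f=optics.grab_frame(c);fs[c]=f
    print(c,f["rotation"])
hs=dict(feeder=0,channel_end=.136,tray_left=.05,tray_right=.05,pad_left=.181,pad_right=.126,ball_front=.151,ball_rear=.149,housing=0,spacer=0,puller_jaw=0,grease_cap=0)
for c in ["scene","top"]:
  for n,z in hs.items():
    for r in optics.landmark_of(c,n)[:3]:
        print(c,n,np.round(r["location"],1),round(r["confidence"],2),np.round(atz(fs[c],r["location"],z),4))
E
python3 lm.py
```

```text
scene [-1.9756056  -1.87235072  0.47993656]
top [-2.02416685  2.19961148 -0.24487497]
scene feeder [264.4 240. ] 0.63 [0.6062 0.0332 0.    ]
scene channel_end [263.7 203. ] 0.65 [0.5696 0.0304 0.136 ]
scene tray_left [336.2 222.1] 0.64 [0.5881 0.2177 0.05  ]
scene tray_right [191.8 236.3] 0.58 [ 0.6087 -0.1505  0.05  ]
scene pad_left [306.6 226.9] 0.78 [0.6583 0.1179 0.181 ]
scene pad_right [222.  245.8] 0.61 [ 0.6701 -0.0708  0.126 ]
scene pad_right [333.6 223.3] 0.24 [0.6269 0.1921 0.126 ]
scene ball_front [284.7 154.3] 0.64 [0.4417 0.091  0.151 ]
scene ball_front [236. 184.] 0.63 [ 0.5226 -0.0334  0.151 ]
scene ball_front [263.3 188.3] 0.62 [0.5379 0.0312 0.151 ]
scene ball_rear [305.5 226.6] 0.46 [0.6426 0.1208 0.149 ]
scene ball_rear [262.1 180.4] 0.42 [0.5144 0.0298 0.149 ]
scene housing [315.3 195.3] 0.62 [0.4787 0.1838 0.    ]
scene spacer [150.2 223.1] 0.85 [ 0.542  -0.2708  0.    ]
scene puller_jaw [373.7 212.3] 0.89 [0.5404 0.3392 0.    ]
scene grease_cap [204.7 204.6] 0.69 [ 0.4926 -0.1237  0.    ]
top feeder [249.2 174.9] 0.84 [0.6048 0.0328 0.    ]
top channel_end [252.9 172.6] 0.96 [0.5727 0.0249 0.136 ]
top channel_end [287.6 141.9] 0.69 [ 0.6439 -0.0668  0.136 ]
top tray_left [179.9 181.6] 0.66 [0.5879 0.2159 0.05  ]
top tray_right [320.4 165.6] 0.81 [ 0.6011 -0.1567  0.05  ]
top pad_left [208.7 137.1] 0.62 [0.6551 0.1226 0.181 ]
top pad_right [285.4 137. ] 0.93 [ 0.6606 -0.0637  0.126 ]
top ball_front [254.4 197.3] 0.7 [0.508  0.0267 0.151 ]
top ball_front [253.3 184.3] 0.65 [0.5397 0.0267 0.151 ]
top ball_front [282.2 236.4] 0.57 [ 0.4106 -0.0297  0.151 ]
top ball_rear [251.3 200.3] 0.51 [0.5018 0.0345 0.149 ]
top housing [196.9 222.2] 0.85 [0.485  0.1835 0.    ]
top spacer [362.9 191.6] 0.71 [ 0.5321 -0.2734  0.    ]
top puller_jaw [135.8 209.8] 0.93 [0.5325 0.3457 0.    ]
top grease_cap [306.1 205.6] 0.62 [ 0.506  -0.1144  0.    ]
```

View pics/scene0.png

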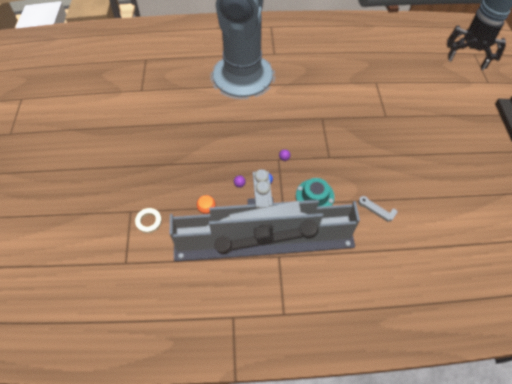

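View pics/top0.png

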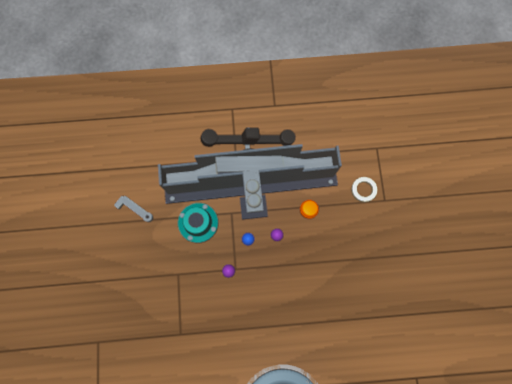

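```bash
cat > fit.py <<'E'
from h import *
from scipy.optimize import least_squares
P=dict(feeder=(0,0,0),channel_end=(-20,0,136),tray_left=(0,185,50),tray_right=(0,-185,50),pad_left=(62,87.8,181.5),pad_right=(62,-104.4,126.2),ball_front=(-63,0,151),ball_rear=(-97,0,149))
fs={c:optics.grab_frame(c) for c in ["scene","top"]}
obs=[]
g=np.array([.605,.033,.04])
def W(p,x): 
    c,s=np.cos(x[2]),np.sin(x[2]); p=np.array(p)/1000
    return [x[0]+c*p[0]-s*p[1],x[1]+s*p[0]+c*p[1],p[2]]
for c in fs:
  for n in P:
    e=proj(fs[c],W(P[n],g))[0]
    for r in optics.landmark_of(c,n):
      if np.hypot(*(np.array(r["location"])-e))<9: obs.append((c,n,r["location"],r["confidence"]));break
def res(x,cs=("scene","top")): return np.concatenate([proj(fs[c],W(P[n],x))[0]-l for c,n,l,k in obs if c in cs])
for cs in (("scene",),("top",),("scene","top")):
    s=least_squares(res,g,loss="soft_l1",args=(cs,)); print(cs,np.round(s.x,4))
for o,r in zip(obs,res(s.x).reshape(-1,2)): print(o[0],o[1],np.round(r,1))
x=s.x
for n in P: print(n,np.round(W(P[n],x),4))
for c in fs:
    im=cv2.resize(fs[c]["image"],None,fx=3,fy=3,interpolation=cv2.INTER_CUBIC)
    L=lambda a,b,col=(0,255,255):cv2.line(im,*[tuple(int(v*3+1) for v in q) for q in proj(fs[c],[W(a,x),W(b,x)])],col,1)
    for xx,z in ((-26,140),(-20,140),(20,160),(26,160)): L((xx,-87,z),(xx,87,z))
    L((-20,-12,136),(-120,-12,131));L((-20,12,136),(-120,12,131));L((-20,-12,136),(-20,12,136))
    L((51,-100,148),(51,100,176),(0,255,0));L((-26,-235,0),(-26,235,0))
    for n in P:
        q=proj(fs[c],W(P[n],x))[0]*3+1; cv2.circle(im,(int(q[0]),int(q[1])),3,(0,0,255),1)
    cx,cy=proj(fs[c],W((0,0,100),x))[0]*3
    cv2.imwrite(f"pics/fit_{c}.png",im[int(cy)-280:int(cy)+280,int(cx)-390:int(cx)+390])
E
python3 fit.py
```

```text
('scene',) [0.5987 0.0279 0.0489]
('top',) [0.601  0.0349 0.0562]
('scene', 'top') [0.6002 0.032  0.0489]
scene feeder [1.9 0.9]
scene channel_end [2.3 3.3]
scene tray_left [3.6 3. ]
scene tray_right [ 2.3 -0.6]
scene pad_left [-0.  -1.2]
scene pad_right [2.8 1.9]
scene ball_front [-0.5 -0.1]
scene ball_rear [-2.1 -2.9]
top feeder [3.4 0.2]
top channel_end [0.2 1.1]
top tray_left [ 2.7 -1.2]
top tray_right [0.2 0.7]
top pad_left [-1.9  0. ]
top pad_right [ 2.9 -2.8]
top ball_front [0.3 1.4]
top ball_rear [1.6 0.3]
feeder [0.6002 0.032  0.    ]
channel_end [0.5802 0.031  0.136 ]
tray_left [0.5912 0.2168 0.05  ]
tray_right [ 0.6093 -0.1528  0.05  ]
pad_left [0.6579 0.1227 0.1815]
pad_right [ 0.6672 -0.0693  0.1262]
ball_front [0.5373 0.0289 0.151 ]
ball_rear [0.5033 0.0272 0.149 ]
```

View pics/fit_top.png

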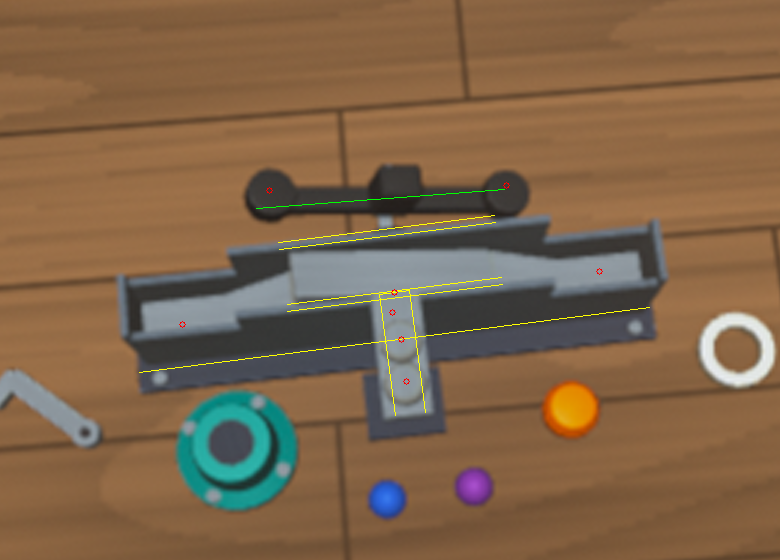

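View pics/fit_scene.png

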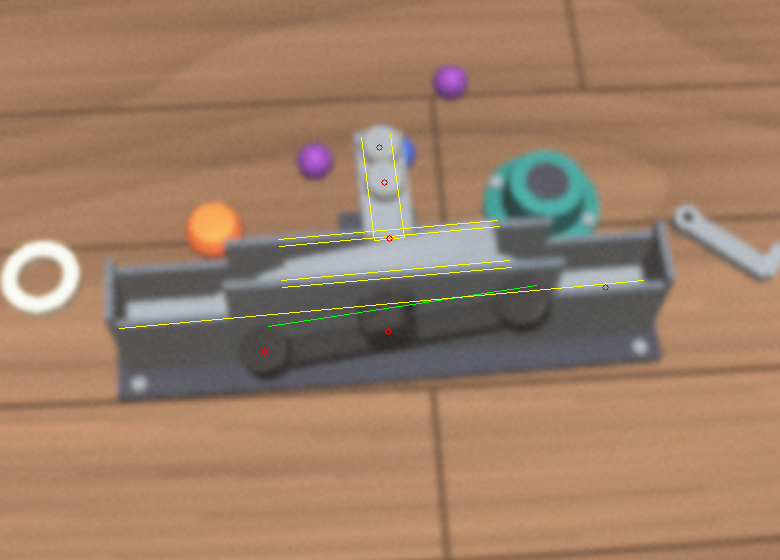

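```bash
cat > fit2.py <<'E'
from h import *
from scipy.optimize import least_squares
fs={c:optics.grab_frame(c) for c in ["scene","top"]}
x0=np.array([0.6002,0.0320,0.0489])
def W(p,x): 
    c,s=np.cos(x[2]),np.sin(x[2]); p=np.array(p)/1000
    return [x[0]+c*p[0]-s*p[1],x[1]+s*p[0]+c*p[1],p[2]]
off={}
for c in fs:
    cx,cy=proj(fs[c],W((0,0,100),x0))[0]*3; off[c]=np.array([int(cx)-390,int(cy)-280])
M=[("top",(-63,0,151),(400,340)),("top",(-97,0,149),(404,384)),("top",(62,87.8,181.5),(268,190)),("top",(62,-104.4,126.2),(506,192)),
("top",(0,223,120),(125,303)),("top",(0,-223,120),(657,248)),
("scene",(-63,0,151),(385,179)),("scene",(-97,0,149),(381,143)),("scene",(62,87.8,181.5),(523,297)),("scene",(62,-104.4,126.2),(265,347)),
("scene",(0,223,120),(664,251)),("scene",(0,-223,120),(114,293))]
mz=[(c,p,(np.array(q)+off[c]-1)/3) for c,p,q in M]
def res(x,cs):
    return np.concatenate([proj(fs[c],W(p,x))[0]-l for c,p,l in mz if c in cs])
for cs in (("scene",),("top",),("scene","top")):
    s=least_squares(res,x0,loss="soft_l1",args=(cs,)); print(cs,np.round(s.x,4),np.sqrt(np.mean(s.fun**2)))
    print(np.round(s.fun.reshape(-1,2),1).tolist())
x=s.x
for c in fs:
    im=cv2.resize(fs[c]["image"],None,fx=3,fy=3,interpolation=cv2.INTER_CUBIC)
    L=lambda a,b,col=(0,255,255):cv2.line(im,*[tuple(int(v*3+1) for v in q) for q in proj(fs[c],[W(a,x),W(b,x)])],col,1)
    for xx,z in ((-26,140),(-20,140),(20,160),(26,160)): L((xx,-87,z),(xx,87,z))
    L((-20,-20,140),(-120,-20,140));L((-20,20,140),(-120,20,140));L((-20,-12,136),(-20,12,136))
    L((0,-235,0),(0,235,0));L((26,-230,105),(26,-130,105));L((-26,230,105),(-26,130,105))
    def circ(cc,r,tilt=0):
        t=np.linspace(0,6.283,40);pp=proj(fs[c],[W((cc[0]+r*np.cos(a),cc[1]+r*np.sin(a),cc[2]),x) for a in t])*3+1
        cv2.polylines(im,[pp.astype(int)],True,(0,0,255),1)
    circ((-63,0,151),17);circ((-97,0,149),17);circ((62,87.8,181.5),20);circ((62,-104.4,126.2),20)
    o=off[c];cv2.imwrite(f"pics/fit2_{c}.png",im[o[1]:o[1]+560,o[0]:o[0]+780])
E
python3 fit2.py
```

```text
('scene',) [0.5985 0.0325 0.036 ] 0.7333975128292214
[[0.2, 0.5], [0.1, 0.9], [-0.0, -0.1], [-0.2, 0.4], [1.0, -1.5], [-1.1, -0.9]]
('top',) [0.5989 0.0327 0.0266] 0.6226796902983249
[[-0.4, 0.3], [-0.2, -0.2], [0.8, -0.1], [0.5, -0.7], [-1.6, 0.5], [0.3, 0.0]]
('scene', 'top') [0.5987 0.0326 0.0301] 0.6980252107829148
[[-0.2, 0.4], [0.0, -0.2], [0.8, 0.2], [0.4, -0.8], [-1.6, 0.8], [0.3, -0.2], [0.4, 0.5], [0.4, 1.0], [-0.1, 0.3], [-0.3, 0.2], [1.1, -0.9], [-1.1, -1.3]]
```

```bash
sleep 1
```

```text
(no output)
```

View pics/fit2_top.png

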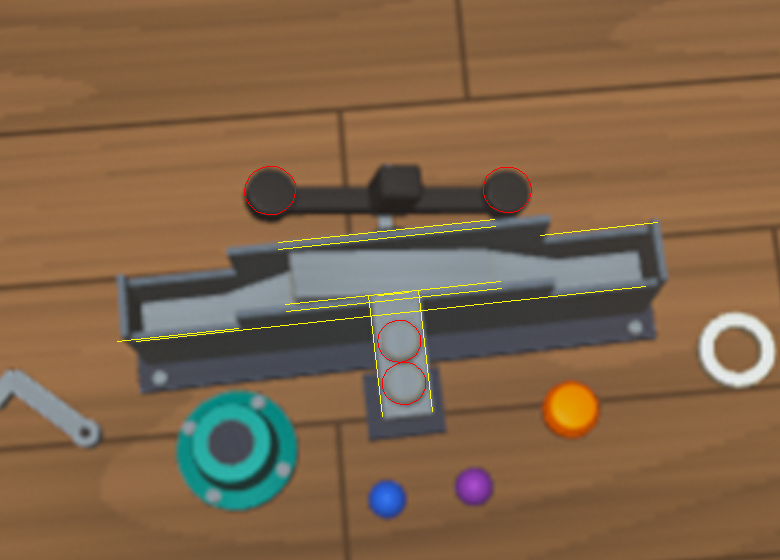

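View pics/fit2_scene.png

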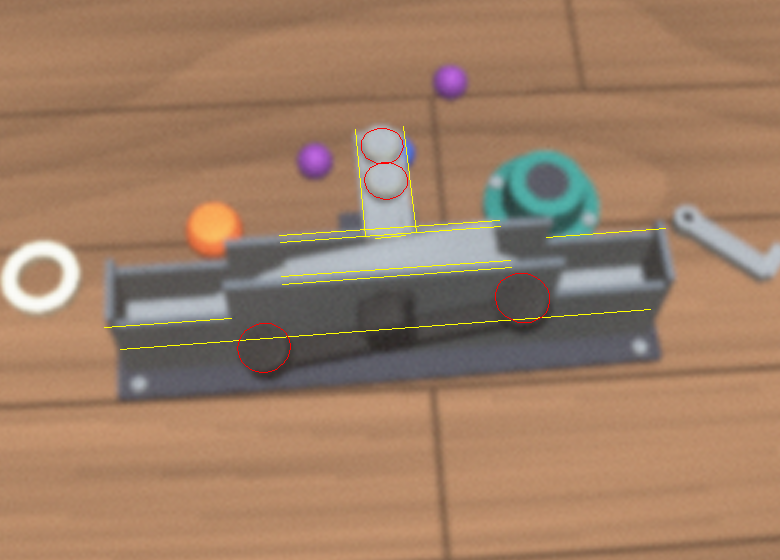

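```bash
cat >> h.py <<'E'
FX=np.array([0.5987,0.0326,0.029])
def FW(p):
    c,s=np.cos(FX[2]),np.sin(FX[2]); p=np.array(p)/1000
    return np.array([FX[0]+c*p[0]-s*p[1],FX[1]+s*p[0]+c*p[1],p[2]])
def rel(p,yaw_axis=None):
    s=manip.sense();Rm=R.from_rotvec(s["ee_rot"])
    d=1000*Rm.inv().apply(FW(p)-s["tcp_pos"])
    return d
E
python3 - <<'E'
from h import *
s=manip.sense();Rm=R.from_rotvec(s["ee_rot"]).as_matrix()
print(np.round(Rm,3)); print("finger y azimuth",np.arctan2(Rm[1,1],Rm[0,1]),"z az",np.arctan2(Rm[1,2],Rm[0,2]))
# target: x down, y along +feeder y or -feeder y
for sg in (1,-1):
  ya=FX[2]+sg*np.pi/2
  T=np.array([[0,0,-1],[np.cos(ya),np.sin(ya),0],[0,0,0]]).T.astype(float);T[:,2]=np.cross(T[:,0],T[:,1])
  rv=R.from_matrix(Rm.T@T).as_rotvec();print(sg,"turn",np.round(rv,3))
print(FW((62,92,181.5)),"rel above pad z=.215",np.round(rel((62,92,215)),1))
print(s["tcp_pos"])
E
```

```text
[[-0.     0.339  0.941]
 [-0.     0.941 -0.339]
 [-1.    -0.    -0.   ]]
finger y azimuth 1.2250185947016183 z az -0.3457777324558461
1 turn [-0.375 -0.     0.   ]
-1 turn [2.767 0.    0.   ]
[0.6580063  0.12635906 0.1815    ] rel above pad z=.215 [  16.3 -308.1  576.2]
[0.22029252 0.61150017 0.23124307]
```

>>> {"method": "jog_arm", "body": {
  "series": [
    [[0,-20,37],[-0.1,0,0],0],
    [[0,-40,75],[-0.2,0,0],0],
    [[0,-60,112],[-0.3,0,0],0],
    [[0,-80,150],[-0.375,0,0],0],
    [[0,-100,187],[-0.375,0,0],0],
    [[0,-120,225],[-0.375,0,0],0],
    [[0,-140,262],[-0.375,0,0],0],
    [[0,-160,300],[-0.375,0,0],0]
  ]
}}

```text
time_s: 3.3
tcp_pos: [0.4492, 0.3581, 0.2316]
ee_rot: [-0.023, 1.57, 0.024]
ft_force: [0.2, -0.4, 0.5]
opening: -0.001
```

Run:
```python
from h import *
s=manip.sense();print(s["time_s"],s["tcp_pos"],s["ee_rot"],s["opening"],s["ft_force"])
print(np.round(R.from_rotvec(s["ee_rot"]).as_matrix(),3))
print("rel",np.round(rel((62,92,225)),1))
```

```text
3.3 [0.44923056 0.3580811  0.23156124] [-0.02270381  1.57033689  0.02367983] -0.0008171199400978606 [ 0.22243098 -0.35894075  0.4651619 ]
[[ 0.    -0.03   1.   ]
 [ 0.001  1.     0.03 ]
 [-1.     0.001  0.   ]]
rel [   6.5 -237.8  201.8]
```

>>> {"method": "jog_arm", "body": {
  "series": [
    [[0,-35,30],[0,0,0],0],
    [[0,-70,60],[0,0,0],0],
    [[0,-105,90],[0,0,0],0],
    [[0,-140,120],[0,0,0],0],
    [[0,-175,150],[0,0,0],0],
    [[3,-210,180],[0,0,0],0],
    [[6,-238,203],[0,0,0],0],
    [[6,-238,203],[0,0,0],0]
  ]
}}

```text
time_s: 4.1
tcp_pos: [0.6614, 0.1181, 0.2249]
ee_rot: [-0.019, 1.569, 0.01]
ft_force: [-0.3, -0.2, -0.3]
opening: -0.003
```

```bash
cat > st.py <<'E'
from h import *
import sys
s=manip.sense();print(s["time_s"],s["tcp_pos"],s["ft_force"])
print("rel pad",np.round(rel((62,92,181.5)),1))
print("tcp in feeder",np.round(R.from_euler("z",-FX[2]).apply(s["tcp_pos"]-[FX[0],FX[1],0])*1000,1))
n=sys.argv[1]
for c in sys.argv[2:]:
    f=optics.grab_frame(c);im=f["image"]
    if c!="wrist":
        q=proj(f,FW((0,0,140)))[0].astype(int); im=cv2.resize(im[q[1]-95:q[1]+95,q[0]-130:q[0]+130],None,fx=3,fy=3,interpolation=cv2.INTER_CUBIC)
    cv2.imwrite(f"pics/{n}_{c}.png",im)
E
python3 st.py a scene wrist
```

```text
4.1 [0.66137411 0.11813541 0.22493813] [-0.28866595 -0.20042054 -0.32954423]
rel pad [43.4  8.5 -3.3]
tcp in feeder [ 65.1  83.7 224.9]
```

View pics/a_scene.png

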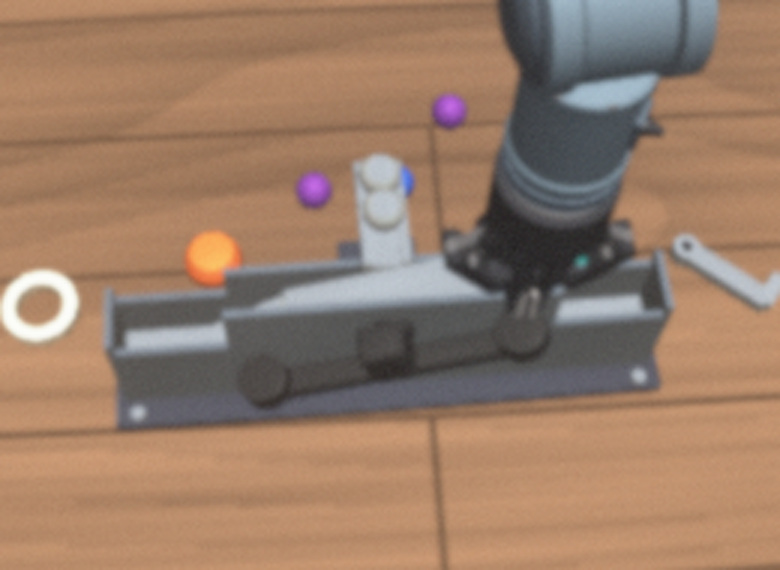

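View pics/a_wrist.png

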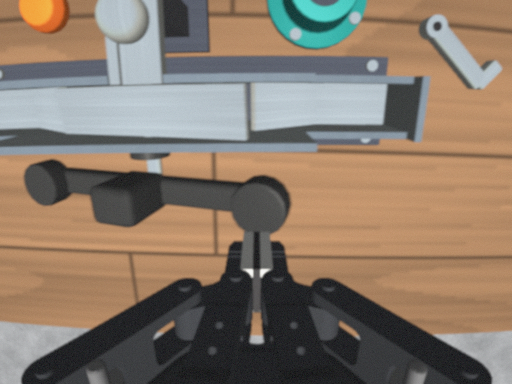

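```bash
python3 st.py b; python3 -c "
from h import *
print(np.round(R.from_rotvec(manip.sense()['ee_rot']).as_matrix(),3))"
```

```text
4.2 [0.65857647 0.12574005 0.22493384] [-0.34851974  0.05541468  0.17716072]
rel pad [43.4  0.6 -0.5]
tcp in feeder [ 62.6  91.4 224.9]
[[-0.001 -0.026  1.   ]
 [-0.     1.     0.026]
 [-1.    -0.    -0.001]]
```

>>> {"method": "jog_arm", "body": {
  "series": [
    [[20,0,0],[0,0,0],0],
    [[32,0,0],[0,0,0],0],
    [[42,0,0],[0,0,0],0],
    [[52,0,0],[0,0,0],0],
    [[62,2,0],[0,0,0],0],
    [[72,4,0],[0,0,0],0],
    [[82,5,0],[0,0,0],0],
    [[84,5,0],[0,0,0],0]
  ]
}}

```text
time_s: 5.0
tcp_pos: [0.6567, 0.1324, 0.1392]
ee_rot: [-0.024, 1.574, 0.023]
ft_force: [0.0, -0.3, 0.8]
opening: 0.002
```

```bash
python3 st.py c scene
```

```text
5.0 [0.65672965 0.13242157 0.13915612] [ 0.04208629 -0.31256825  0.83252141]
rel pad [-42.3  -6.1   1. ]
tcp in feeder [ 60.9  98.1 139.2]
```

View pics/c_scene.png

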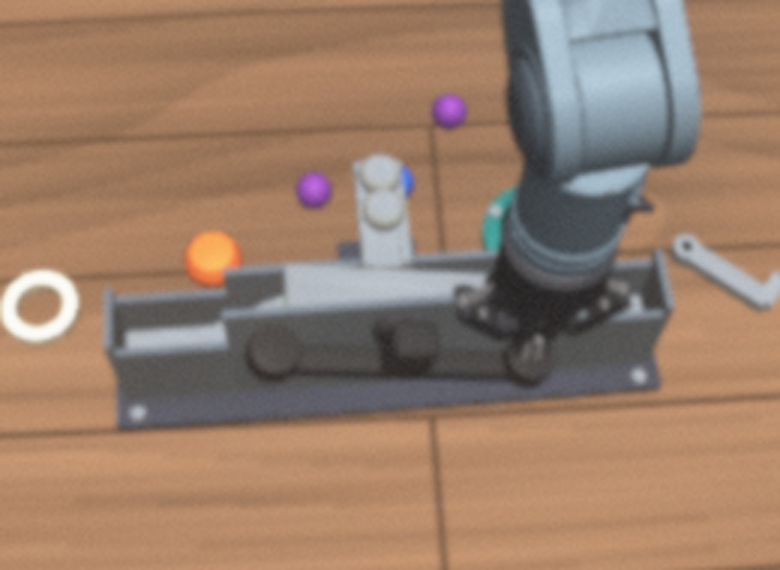

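>>> {"method": "jog_arm", "body": {
  "series": [
    [[-30,0,0],[0,0,0],0],
    [[-70,0,0],[0,0,0],0],
    [[-100,0,0],[0,0,0],0],
    [[-100,-20,-40],[0,0,0],0],
    [[-100,-40,-80],[0,0,0],0],
    [[-100,-60,-120],[0,0,0],0],
    [[-100,-80,-160],[0,0,0],0],
    [[-100,-98,-203],[0,0,0],0]
  ]
}}

```text
time_s: 5.85
tcp_pos: [0.4571, 0.027, 0.2418]
ee_rot: [-0.022, 1.569, 0.022]
ft_force: [-0.4, -0.3, 0.7]
opening: -0.0
```

```bash
python3 st.py d top; python3 st.py d scene wrist; python3 -c "
from h import *
print(np.round(rel((-140,0,144)),1))
print(np.round(R.from_rotvec(manip.sense()['ee_rot']).as_matrix(),3))"
```

```text
5.85 [0.45707401 0.0269517  0.24179382] [-0.43381751 -0.34404123  0.73320498]
rel pad [ 60.6  93.8 203.5]
tcp in feeder [-141.7   -1.5  241.8]
5.9 [0.44669672 0.02245698 0.23830271] [-7.89183211 -3.41601342 -5.11714318]
rel pad [ 53.9  99.  214.4]
tcp in feeder [-152.2   -5.7  238.3]
[96.5  2.   4.5]
[[-0.002 -0.026  1.   ]
 [ 0.001  1.     0.026]
 [-1.     0.001 -0.002]]
```

View pics/d_scene.png

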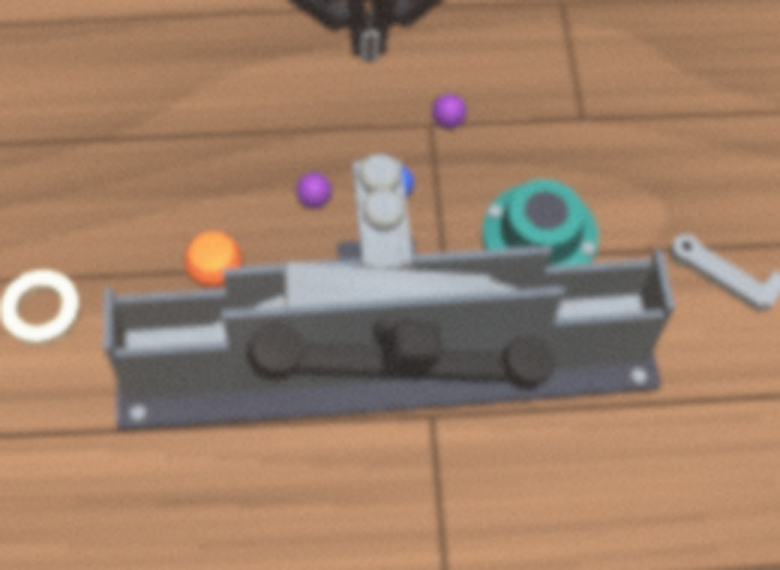

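View pics/d_wrist.png

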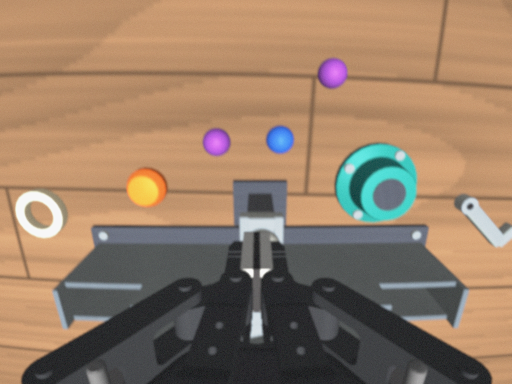

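```bash
python3 -c "
from h import *
s=manip.sense();print(s['time_s'],s['tcp_pos'],np.round(rel((-140,0,144)),1))
f=optics.grab_frame('top')
for n in ('ball_front','ball_rear'):
  for r in optics.landmark_of('top',n): print(n,r['location'],atz(f,r['location'],.15))
print(np.round(rel((-140,0,144)),1),manip.sense()['tcp_pos'])
"
```

```text
6.0 [0.45453767 0.02629684 0.24053789] [96.5  2.   4.5]
ball_front [225.6, 273.1] [0.33834483 0.10628411 0.15      ]
ball_front [248.3, 236.9] [0.41602454 0.04846481 0.15      ]
[98.4 -0.4 -1.1] [0.45957493 0.02890437 0.24240451]
```

>>> {"method": "jog_arm", "body": {
  "series": [
    [[20,0,0],[0,0,0],0],
    [[45,0,0],[0,0,0],0],
    [[65,0,0],[0,0,0],0],
    [[80,0,0],[0,0,0],0],
    [[88,0,0],[0,0,0],0],
    [[93,0,0],[0,0,0],0],
    [[95,0,0],[0,0,0],0],
    [[95,0,0],[0,0,0],0]
  ]
}}

```text
time_s: 6.95
tcp_pos: [0.4587, 0.0286, 0.1467]
ee_rot: [-0.023, 1.57, 0.023]
ft_force: [0.8, -1.0, -0.2]
opening: 0.002
```

```bash
python3 st.py e scene;python3 st.py e2 top
```

```text
6.95 [0.45874455 0.02864609 0.14666012] [ 0.80626262 -0.97777214 -0.16985873]
rel pad [-34.7  91.8 202.1]
tcp in feeder [-1.400e+02  1.000e-01  1.467e+02]
7.0 [0.45876549 0.02861619 0.14686118] [-0.63075837  0.20968317 -0.60544365]
rel pad [-34.4  91.9 202.1]
tcp in feeder [-1.400e+02  1.000e-01  1.469e+02]
```

View pics/e_scene.png

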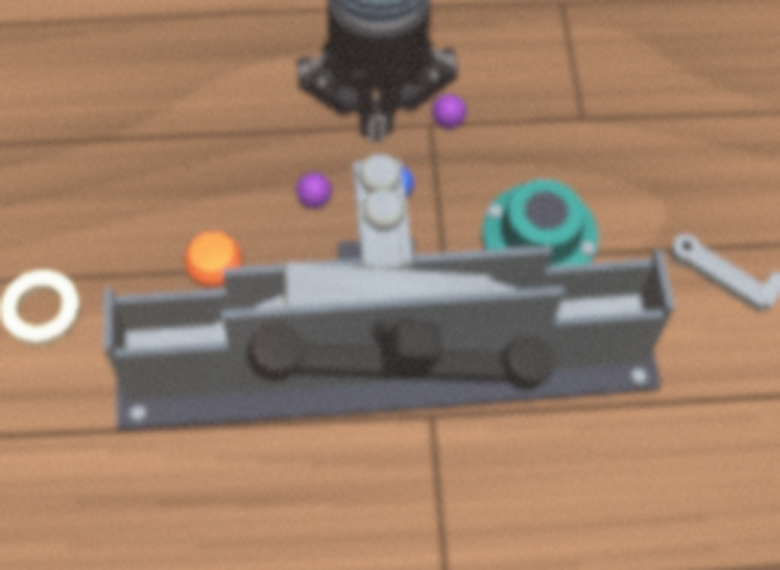

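>>> {"method": "jog_arm", "body": {
  "series": [
    [[3,0,5],[0,0,0],0],
    [[3,0,10],[0,0,0],0],
    [[3,0,15],[0,0,0],0],
    [[3,0,20],[0,0,0],0],
    [[3,0,26],[0,0,0],0],
    [[3,0,32],[0,0,0],0],
    [[3,0,38],[0,0,0],0],
    [[3,0,42],[0,0,0],0]
  ]
}}

```text
time_s: 7.85
tcp_pos: [0.501, 0.0297, 0.1434]
ee_rot: [-0.023, 1.57, 0.023]
ft_force: [-2.3, 0.1, 2.6]
opening: -0.001
```

```bash
python3 st.py f scene
```

```text
7.85 [0.50095347 0.02970534 0.1433961 ] [-2.3434173   0.05276342  2.59969796]
rel pad [-38.   92.  159.8]
tcp in feeder [-9.780e+01 -1.000e-01  1.434e+02]
```

View pics/f_scene.png

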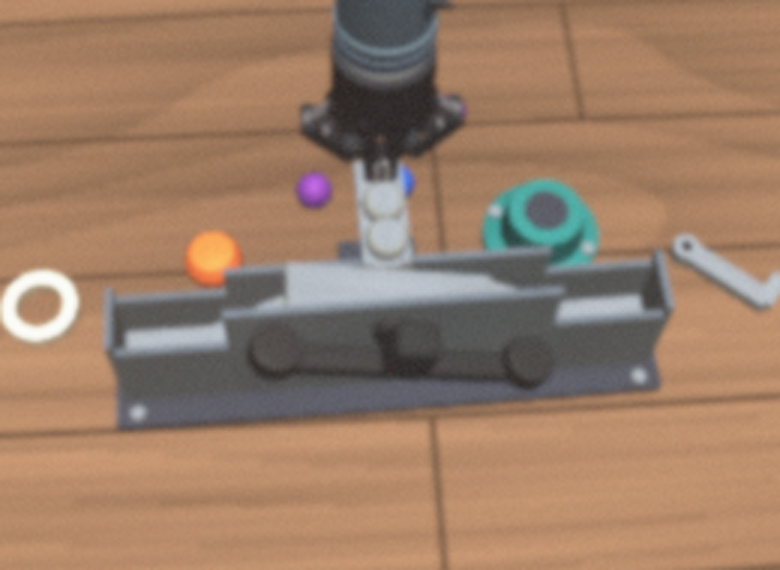

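Pushing is working: both balls are ahead of the fingertip, with the front one near the channel end. I'll push on to drop it.

>>> {"method": "jog_arm", "body": {
  "series": [
    [[0,0,5],[0,0,0],0],
    [[0,0,10],[0,0,0],0],
    [[0,0,15],[0,0,0],0],
    [[0,0,20],[0,0,0],0],
    [[0,0,23],[0,0,0],0],
    [[0,0,26],[0,0,0],0],
    [[0,0,26],[0,0,0],0],
    [[0,0,26],[0,0,0],0]
  ]
}}

```text
time_s: 8.7
tcp_pos: [0.5264, 0.0304, 0.1433]
ee_rot: [-0.023, 1.57, 0.023]
ft_force: [-0.4, 0.1, -0.3]
opening: -0.0
```

```bash
python3 st.py g scene
```

```text
8.7 [0.52642009 0.03043198 0.14333849] [-0.3755311   0.07302433 -0.30292988]
rel pad [-38.   92.1 134.4]
tcp in feeder [-7.230e+01 -1.000e-01  1.433e+02]
```

View pics/g_scene.png

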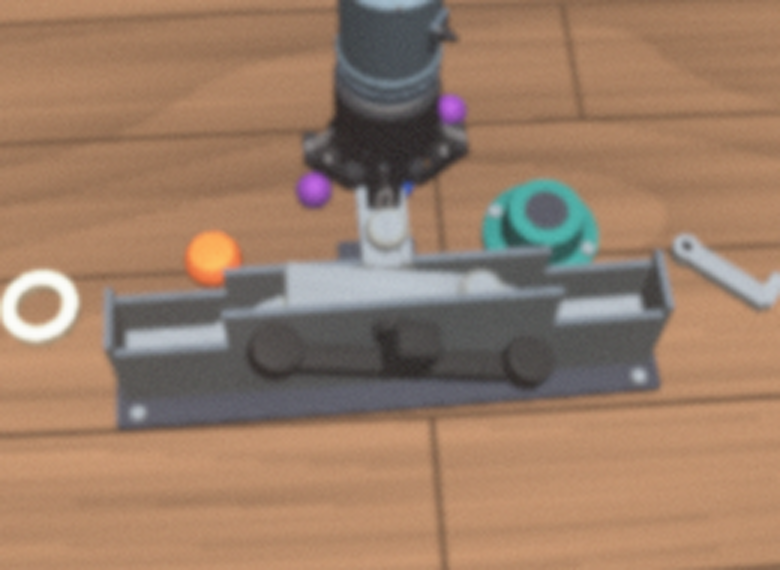

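The front ball is rolling left, at about (482,285). I'll push the rear one next.

>>> {"method": "jog_arm", "body": {
  "series": [
    [[0,0,5],[0,0,0],0],
    [[0,0,10],[0,0,0],0],
    [[0,0,15],[0,0,0],0],
    [[0,0,20],[0,0,0],0],
    [[0,0,25],[0,0,0],0],
    [[0,0,30],[0,0,0],0],
    [[0,0,35],[0,0,0],0],
    [[0,0,35],[0,0,0],0]
  ]
}}

```text
time_s: 9.55
tcp_pos: [0.562, 0.0316, 0.1434]
ee_rot: [-0.023, 1.57, 0.023]
ft_force: [-0.4, -0.3, 0.9]
opening: 0.001
```

```bash
python3 st.py i scene
```

```text
9.55 [0.56203667 0.03155365 0.14340091] [-0.43726785 -0.31974499  0.93516427]
rel pad [-38.   91.9  98.8]
tcp in feeder [-36.7   0.  143.4]
```

View pics/i_scene.png

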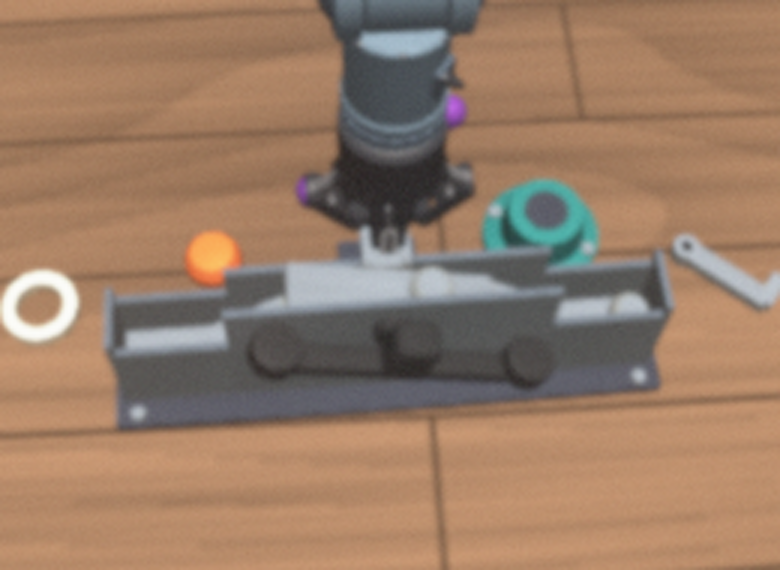

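The front ball is in the left tray at (630,300). The rear ball is rolling left on the gate at (432,280). I'll lift straight up, then back off.

>>> {"method": "jog_arm", "body": {
  "series": [
    [[0,0,-5],[0,0,0],0],
    [[-15,0,-10],[0,0,0],0],
    [[-35,0,-20],[0,0,0],0],
    [[-60,0,-40],[0,0,0],0],
    [[-85,0,-60],[0,0,0],0],
    [[-100,0,-80],[0,0,0],0],
    [[-100,0,-90],[0,0,0],0],
    [[-100,0,-90],[0,0,0],0]
  ]
}}

```text
time_s: 10.4
tcp_pos: [0.4697, 0.0288, 0.2437]
ee_rot: [-0.022, 1.57, 0.024]
ft_force: [-0.0, 0.4, 0.1]
opening: -0.001
```

>>> {"method": "jog_arm", "body": {
  "series": [
    [[0,0,0],[0,0,0],0],
    [[0,0,0],[0,0,0],0],
    [[0,0,0],[0,0,0],0],
    [[0,0,0],[0,0,0],0],
    [[0,0,0],[0,0,0],0],
    [[0,0,0],[0,0,0],0],
    [[0,0,0],[0,0,0],0],
    [[0,0,0],[0,0,0],0]
  ]
}}

```text
time_s: 11.2
tcp_pos: [0.471, 0.0288, 0.2433]
ee_rot: [-0.023, 1.571, 0.023]
ft_force: [-0.3, 0.1, -0.2]
opening: 0.004
```

```bash
python3 st.py j scene top
```

```text
11.2 [0.47102528 0.02884724 0.24328635] [-0.25820444  0.10740997 -0.20594823]
rel pad [ 61.8  92.  189.8]
tcp in feeder [-127.7   -0.   243.3]
```

View pics/j_scene.png

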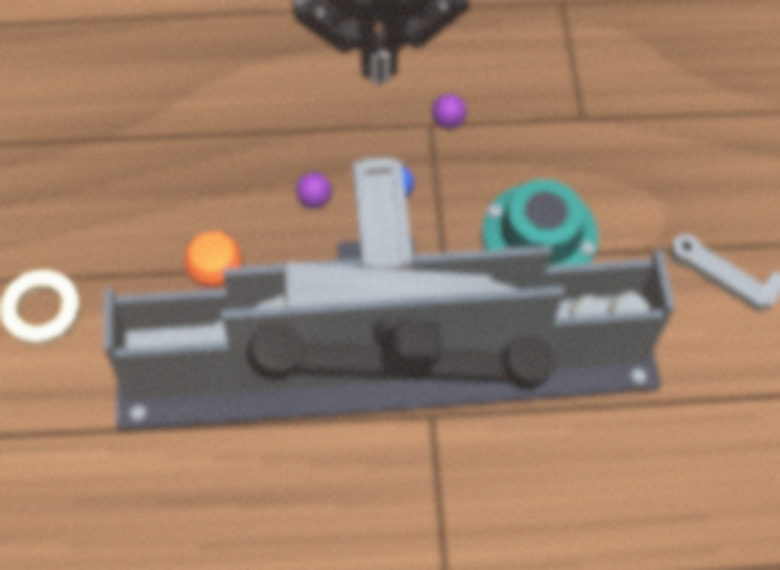

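View pics/j_top.png

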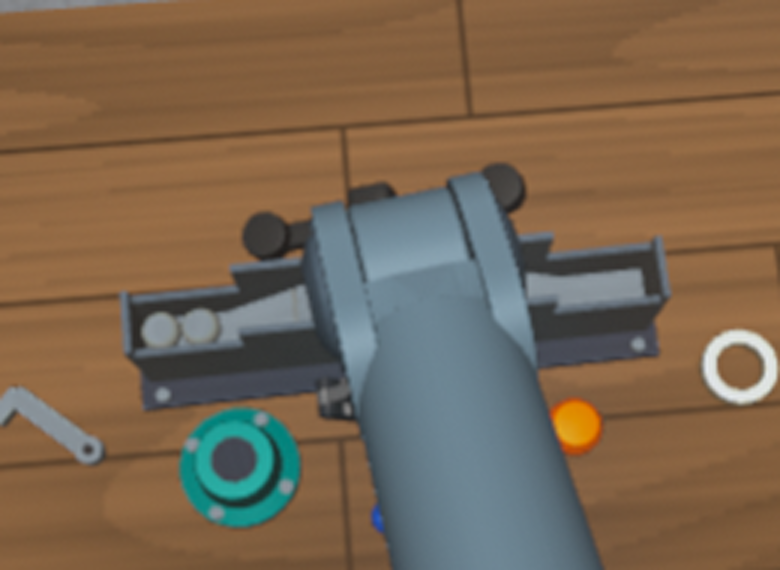

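>>> {"method": "jog_arm", "body": {
  "series": [
    [[0,0,0],[0,0,0],0],
    [[0,0,0],[0,0,0],0],
    [[0,0,0],[0,0,0],0],
    [[0,0,0],[0,0,0],0],
    [[0,0,0],[0,0,0],0],
    [[0,0,0],[0,0,0],0],
    [[0,0,0],[0,0,0],0],
    [[0,0,0],[0,0,0],0]
  ]
}}

```text
time_s: 12.1
tcp_pos: [0.471, 0.0289, 0.2432]
ee_rot: [-0.023, 1.571, 0.023]
ft_force: [0.2, 0.3, 0.6]
opening: -0.003
```

```bash
python3 st.py k top
python3 - <<'E'
from h import *
a=cv2.imread("pics/j_top.png")[280:380,120:240].astype(int);b=cv2.imread("pics/k_top.png")[280:380,120:240].astype(int)
print("ball area diff mean/max",abs(a-b).mean(),abs(a-b).max())
print(manip.hand_in())
E
```

```text
12.1 [0.4709596  0.02885698 0.24324189] [0.2258341  0.25876084 0.63479205]
rel pad [ 61.7  92.  189.8]
tcp in feeder [-127.8   -0.   243.2]
ball area diff mean/max 0.4687777777777778 3
the job is handed in; nothing more can be done
None
```

The job is handed in at about 12 s of the 43 s allowed. The gate rests tipped to the left and both balls lie in the left tray. `hand_in()` gives no verdict, so this rests on my own checks.

**What I did:** I pressed the raised left pad down with the closed fingertips until the gate rocked over. I then pushed both balls along the channel one after the other, and backed the tool off and up.

**Last checks:**
- **Gate:** the scene picture shows the left pad down, and the top picture agrees. I judged the tilt by eye and did not measure it.
- **Balls:** both sit side by side in the left tray. Two top pictures 0.9 s apart show no movement (largest pixel difference 3 of 255).
- **Other parts:** the spacer, grease cap, housing and puller jaw look unmoved, as do the purple and blue balls still in view. I judged this by eye too.
- **Robot:** the arm is clear, with the wrist force reading under 1 N.

**Disagreements:** the networks' landmarks gave a feeder angle of about 0.05 rad, which did not line up with the picture. I refitted by hand to about 0.03 rad, within about 1.6 px at every point, and used that. In one late top picture the networks also found only the decoy balls, because the arm covered the channel.

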